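Shut the sample valve in the holding jig

TASK

Lift the setting block out of the sloping jig and stand it upright in the steel tray. Then set the square-bodied valve down fully into the jig at its lower stop, let go of it, and, with its body held by the jig so that it cannot spin, screw its black knob clockwise until it is fully shut. Leave the valve in the jig and do not disturb the other things on the bench.

Things in the scene. Friction and masses are not known exactly. Their poses are not given: they have to be found in the camera images.
- jig: Fixed holding jig, a dark steel base 150 x 110 mm, that carries the sloping aluminium channel (nest). Origin on the bench surface; its place and yaw vary. Its +x points away from the robot within about 20 degrees; the channel rises towards +x.
- nest: The jig's channel, tilted 30 deg. Origin: middle of the seat on its floor, 56 mm above the jig's origin; +z the floor's normal (leans to the robot), +x uphill along it, +y across. Rails along x from -33 to 38 mm: inner faces 48 mm apart, upright 14 mm, then flared, top at 26 mm, outer edges at y = +-38. A stop 18 mm high, inner face at x = -23.5, closes the lower end; upper end open.
- valve: The square-bodied valve, loose, 0.45 kg: steel block 44 x 44 x 40 mm high, brass neck 16 mm wide up to 48 mm, round black knob 36 mm in diameter from 48 to 76 mm. Origin at the centre of the underside, z up through the knob, x and y square to the block's sides. Starts on the grey board at any yaw. May be lifted by its knob; any of four ways round fits the jig.
- valve_knob (a joint): Angle of the valve's knob against its body, rad: grows clockwise seen from above; 2.4 is fully shut (hard stop), 0 fully open (hard stop). Starts at 0 to 0.5. It stays where it is left and turns with a steady friction of 0.25 N m.
- knob_top (a point): Centre of the top face of the valve's knob, 76 mm above the valve's origin along its z axis.
- block: The setting block, loose aluminium, 0.2 kg: base 44 x 44 x 25 mm high with a lifting tab on top, 32 mm along its x, 10 mm thick along its y, from 25 to 58 mm height, centred. Origin at the centre of the underside, z up through the tab. Starts sitting in the jig's channel, tilted with it, its tab running along the channel.
- tray: Fixed steel tray, 170 (x) x 160 (y) x 22 mm high, walls and floor 4 mm thick, origin under its centre. It stands on one side of the jig, the grey board on the other; the sides swap.
- nut: Brass nut, 26 mm across, 14 mm high, lying in the tray near one corner; origin at the centre of its underside. It may be pushed.
- board: Fixed grey plastic board 210 x 210 x 6 mm, origin under its centre; the valve, the round valve and the flask stand on it.
- round_valve: Bystander on the board: the same as the valve and with the same knob, but its body is round, 46 mm in diameter, 76 mm high in all; origin at the centre of the underside.
- flask: Bystander on the board: closed steel bottle 44 mm in diameter, 105 mm high; origin at the centre of the underside.
- jar: Bystander: jar with white lid, 72 mm in diameter, 110 mm high, on the bench beyond the jig; origin at the centre of the underside.
- cup: Bystander: white plastic cup 68 mm in diameter, 75 mm high, on the bench beyond the jig; origin at the centre of the underside.
- wrench: Bystander: wrench 160 mm long lying flat on the bench beyond the jig; x along it.
- driver: Bystander: screwdriver 170 mm long lying on the bench beyond the jig; x along it.

How it is judged:
On the way, in this order (a step that is already met when the one before it is completed fails the run):
1. the setting block stands upright in the tray, let go (x of block in the frame of tray between -0.078 and 0.078 m and y of block in the frame of tray between -0.073 and 0.073 m and z of block in the frame of tray below 0.01 m and angle between block's own z axis and vertical below 0.12 rad and linear speed of block below 0.02 m/s and contact force between the fingers and block below 0.3 N), for 0.2 s.
2. the valve sits fully down in the jig, let go (x of valve in the frame of nest between -0.006 and 0.016 m and y of valve in the frame of nest between -0.006 and 0.006 m and z of valve in the frame of nest between -0.003 and 0.004 m and angle between the z axis of valve and the z axis of nest, either way round below 0.09 rad and linear speed of valve below 0.02 m/s and contact force between the fingers and valve below 0.3 N), for 0.2 s.
3. the knob is screwed fully shut while the valve sits in the jig (x of valve in the frame of nest between -0.006 and 0.016 m and y of valve in the frame of nest between -0.006 and 0.006 m and z of valve in the frame of nest between -0.003 and 0.004 m and angle between the z axis of valve and the z axis of nest, either way round below 0.09 rad and value of joint valve_knob above 2.25 rad), for 0.2 s.
At the end, for the whole second after the job is handed in: Setting block upright (7 degrees) on the tray floor. Valve in the jig: within 4 mm of the channel floor, 6 mm of its middle line, 6 mm down- to 16 mm uphill of the seat, square to the floor within 5 degrees, knob at 2.25 rad or more. Both at rest and let go (all of step 1 and all of step 3 and linear speed of valve below 0.02 m/s and contact force between the fingers and valve below 0.3 N); the robot touches nothing.
It fails at once if the round valve is moved more than 20 mm or tipped over (distance of round_valve from where it was at the start of the episode above 0.02 m or angle between round_valve's own z axis and vertical above 0.35 rad).
It fails at once if the flask is moved more than 20 mm or tipped over (distance of flask from where it was at the start of the episode above 0.02 m or angle between flask's own z axis and vertical above 0.35 rad).
It fails at once if the jar or cup is moved more than 20 mm or tipped over (distance of any of jar, cup from where it was at the start of the episode above 0.02 m or angle between any of jar, cup's own z axis and vertical above 0.35 rad).
It fails at once if the wrench or screwdriver is moved more than 20 mm or tipped over (distance of any of wrench, driver from where it was at the start of the episode above 0.02 m).
It also fails if it takes over 72 s, if anything falls off the work surface, if the arm or the gripper's body presses on something with over 40 N, if the wrist force passes 120 N, or if a joint passes its speed limit or range.

ROBOT

A 6-joint arm with a two-finger parallel gripper is mounted at the origin on the work surface. World frame = base frame: x ahead of the robot, y to its left, z up, the work surface at z = 0. Lengths are in m, angles in rad, forces in N, time in s.
With the tool pointing down it reaches from about 0.3 to 0.875 m from the base axis. Payload 6.4 kg.
Tool frame: the origin (TCP) lies at the very end of the fingers, on their centre line; the grasp point (between the pads) lies 19 mm behind it; z points along the fingers, y is the line along which they close (so a half turn about z gives the same grasp; the last joint's range is limited). The gripper opens to 85 mm and grips with 20 to 120 N. Pads are 22 mm wide; open, the fingers measure 114 mm over their backs; the gripper's body (76 mm by 85 mm) begins 54 mm behind the grasp point. The pads swing forward as they close: fully open they stand 13 mm farther back than shut.
Start: joints at [1.005, 0.181, 1.607, -0, 1.354, -0.206], TCP at [0.202, 0.538, 0.231] pointing down, gripper open.
Joint ranges: [-2.99, 2.99], [-0.89, 2.07], [0.3, 2.58], [-1.14, 4.28], [0, 2.63], [-3.12, 3.12]. Speed limits (rad/s): [2.57, 2.57, 3.01, 3.14, 3.14, 3.14].

INTERFACE

Orientations are given as a unit quaternion [w, x, y, z].
In Python, from bench import telemetry, camera, ctrl, spotter gives the robot as it stands.
- The arm moves only by the tool send_rows, never from a script. Its argument "series" is a list of rows, each a list of 3 entries, a list of its own where there are three numbers: the turn, a rotation vector about the world's x, y, z in degrees, then the shift along the world's x, y, z in mm, then the closure, from -1 (fully open) to 1 (shut), so that 0 is half open. In form: [[[rx, ry, rz], [dx, dy, dz], gripper], ...]. A call has 1 to 10 rows; each row is the pose to reach, as a shift and turn from the pose commanded when the call began; what a row does not reach only later rows make up. A row lasts 1/8 s, in which the tool goes at most 62.5 mm and 10.7 degrees, less where a joint would pass 70% of its speed; a pose out of reach is approached as far as the arm can. A call with a gripper value outside its range is refused whole. The fingers move at their own pace and stop on an object; the grip force is fixed at half the most. Time passes only in rows, so rows that repeat a pose let the fingers close. It gives the time, the measured TCP pose, the force, the opening and the grip force at its end, in the units of the state.
- telemetry.get_obs(): the state, without advancing time (a new reading comes with each control period).
- camera(name): name is "side" or "top"; returns a dict with "pixels" (384x512x3 uint8, red, green, blue), "camera_matrix" (3x3 intrinsics, pixels), "dist_coeffs" ([k1, k2, p1, p2, k3] as OpenCV has them; the pictures are not rectified), "xyz" and "orientation" of the camera in the world. Camera axes: x right, y up, looking along -z (the intrinsics and any distortion apply to the point x, -y, -z); pixel columns grow to the right and rows downward; lengths in m; the calibration is good to about 2 mm. A picture is of the moment at which its call begins. There is no depth.
- ctrl.hand_in(): hands the job in; it is judged then, once.
Trained networks look in the newest picture that a camera, given by its name, has taken for a name from the list of things; names that differ only in an ending like _2 or _b are one class to them, and where a whole thing is asked for, a point or a joint stands for the part that bears it (a point fixed in the world has none). Each returns a list of dicts, best first, with "conf" (0 to 1); they miss things now and then, are a little off and sometimes report something else, mostly with a low value. They report only what shows in the picture. A call takes as long as a camera call.
- spotter.boxes_of(thing, camera): "xyz" ([x, y, z] in m, in world coordinates, good to about 4 mm: the middle of the surface that is visible of it).
- spotter.landmark_of(thing, camera): "xyz" ([x, y, z] in m, in world coordinates, good to about 4 mm: a listed point, or the origin of a listed thing).
The state is a dict: "time_s": time; "q": joint angles; "dq": joint speeds; "joint_efforts": joint torques, N m; "eef_pos": TCP position; "eef_rot": TCP orientation; "wrist_force": force on the tool from outside, world axes, zero at the start; "torque": the same for the moment, N m; "opening": opening from 0.0 (shut) to 1.0 (fully open); "grasp_force": force on a finger pad.
Only numpy, scipy, OpenCV 4.12 (cv2) and the standard library are available. Lean on these libraries where they do the work, as an engineer would, in place of code of your own. Each camera call takes 0.05 s, during which the arm holds its last target. There are 200 camera calls.

## Working session

There is one attempt and no reset: what is moved stays moved. The work goes in short steps, Python scripts to look and compute and a tool call to move; the robot and the scene stay as the last step left them, time stands still between calls to the robot, and variables do not carry over. Pictures are saved under pics/ and viewed, at most 10 in all, crops included, and the job is handed in when it is done.

Besides the shell and the picture viewer there is one more tool, called after "Request:" as name(argument=value, ...) on one line, values as JSON. send_rows: Moves the arm, as the interface text tells. Its arguments: {"type":"object","properties":{"series":{"type":"array","items":{"type":"array"}}},"required":["series"]}

```bash
mkdir -p pics; cat > h.py <<'E'
import numpy as np, cv2
from scipy.spatial.transform import Rotation as R
from bench import telemetry, camera, ctrl, spotter
def rot(q): return R.from_quat([q[1],q[2],q[3],q[0]])
def proj(c,P):
    P=np.atleast_2d(P).astype(float)
    p=rot(c["orientation"]).inv().apply(P-np.array(c["xyz"]))*[1,-1,-1]
    return cv2.projectPoints(p,np.zeros(3),np.zeros(3),np.array(c["camera_matrix"]),np.array(c["dist_coeffs"]))[0][:,0]
def unproj(c,uv,z):
    n=cv2.undistortPoints(np.array([[uv]],float),np.array(c["camera_matrix"]),np.array(c["dist_coeffs"]))[0,0]
    d=rot(c["orientation"]).apply([n[0],-n[1],-1]); o=np.array(c["xyz"])
    return o+d*(z-o[2])/d[2]
def save(c,n): cv2.imwrite("pics/"+n,c["pixels"][:,:,::-1])
E
python3 - <<'E'
from h import *
ims=[]
for n in ["top","side"]:
    c=camera(n); ims.append(c["pixels"]); print(n,np.round(c["xyz"],3),np.round(c["orientation"],3))
    save(c,n+"0.png")
    for t in ["jig","nest","valve","knob_top","block","tray","nut","board","round_valve","flask","jar","cup"]:
        r=spotter.landmark_of(t,n)
        print(t,[(np.round(x["xyz"],3).tolist(),round(x["conf"],2)) for x in r[:2]])
print(telemetry.get_obs())
E
```

```text
top [ 0.447 -0.003  1.118] [-0.701 -0.054  0.041  0.71 ]
jig [([0.59, 0.01, 0.0], 0.85), ([0.585, 0.003, 0.056], 0.69)]
nest [([0.589, 0.004, 0.058], 0.75), ([0.587, 0.01, 0.002], 0.52)]
valve [([0.492, -0.189, 0.008], 0.52), ([0.588, 0.003, 0.054], 0.33)]
knob_top [([0.491, -0.191, 0.078], 0.52), ([0.593, -0.25, 0.009], 0.36)]
block [([0.592, 0.007, 0.057], 0.7)]
tray [([0.498, 0.261, -0.002], 0.91), ([0.441, 0.304, 0.003], 0.21)]
nut [([0.44, 0.303, 0.007], 0.39)]
board [([0.539, -0.242, -0.003], 0.79), ([0.747, -0.128, -0.003], 0.72)]
round_valve [([0.478, -0.285, 0.008], 0.8)]
flask [([0.595, -0.252, 0.008], 0.72)]
jar [([0.75, -0.128, -0.001], 0.77), ([0.5, 0.261, -0.003], 0.61)]
cup [([0.753, 0.116, 0.003], 0.72)]
side [0.281 0.663 0.771] [-0.207 -0.097  0.382  0.895]
jig [([0.587, 0.008, -0.004], 0.79)]
nest [([0.59, 0.006, 0.056], 0.98)]
valve [([0.486, -0.188, 0.006], 0.79)]
knob_top [([0.49, -0.184, 0.083], 0.72)]
block [([0.718, 0.3, 0.004], 0.6)]
tray [([0.5, 0.268, 0.002], 0.72)]
nut [([0.435, 0.295, 0.005], 0.71), ([0.485, -0.275, 0.009], 0.54)]
board [([0.538, -0.238, 
[... 221 characters left out ...]
0.06], 0.58)]
{'time_s': 1.3, 'q': array([ 1.00471994e+00,  1.80789685e-01,  1.60699167e+00, -1.32981580e-06,
        1.35381304e+00, -2.06295372e-01]), 'dq': array([-0.00139628,  0.00190581, -0.00058347,  0.00015356, -0.00089381,
       -0.00168945]), 'joint_efforts': array([-1.12851740e-03, -4.44848299e+01, -3.51673472e+01, -3.80488173e-04,
        9.11904353e-04,  1.11018599e-05]), 'eef_pos': array([0.20242951, 0.53820479, 0.23129829]), 'eef_rot': array([ 2.73269361e-07,  1.78921708e-01,  9.83863315e-01, -1.05181067e-06]), 'wrist_force': array([0.55246581, 0.44703177, 0.13563487]), 'torque': array([-0.0699269 , -0.03459523, -0.01569215]), 'grasp_force': 0.0, 'opening': 0.9968562339113726}
```

View pics/top0.png

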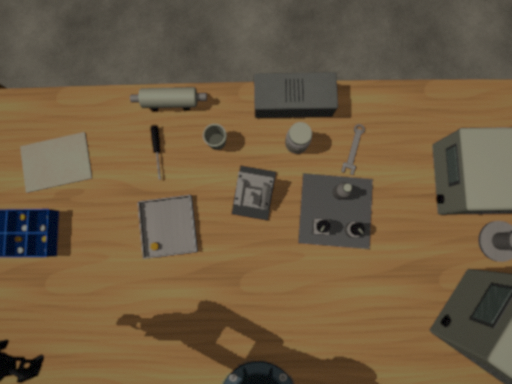

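View pics/side0.png

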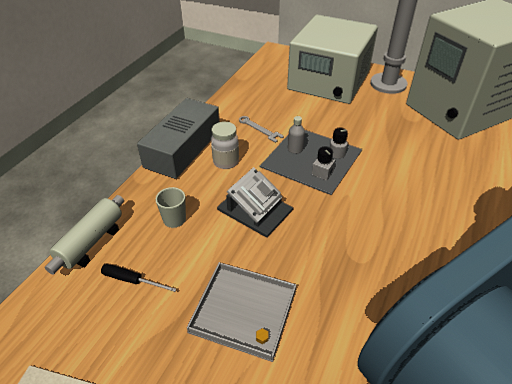

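The top view shows the jig at about (255,192), the valve at (322,227), the round valve at (357,229), the flask at (345,190) and the nut at (155,245). The jig is yawed clockwise by about 11°. Enlarged crops will give me the yaws.

```bash
python3 - <<'E'
from h import *
t=cv2.imread("pics/top0.png"); s=cv2.imread("pics/side0.png")
def crop(i,x,y,w,h): return cv2.resize(i[y:y+h,x:x+w],(400,300),interpolation=cv2.INTER_CUBIC)
a=np.hstack([crop(t,215,155,80,60*1+0),crop(t,295,200,80,60)])
b=np.hstack([crop(s,215,160,80,60),crop(s,300,120,60*4//3,60)])
cv2.imwrite("pics/crops.png",np.vstack([a,b]))
E
```

```text
(no output)
```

View pics/crops.png

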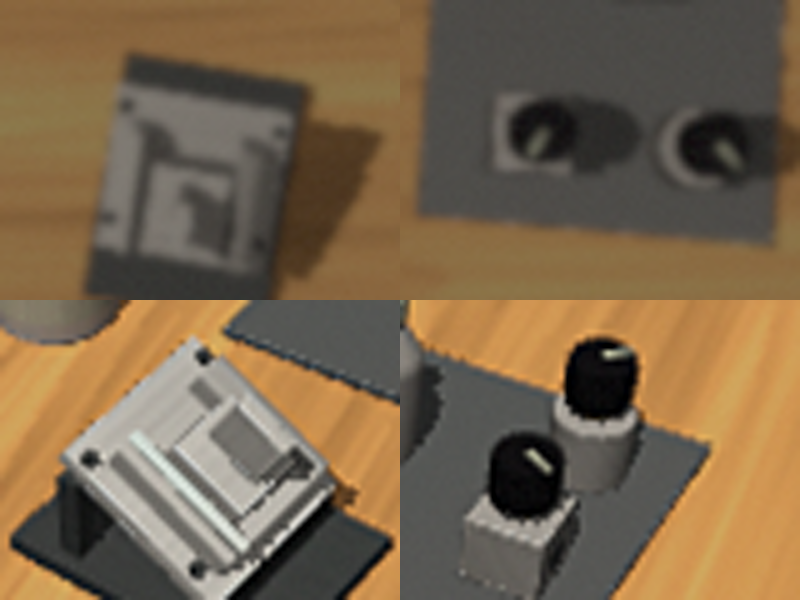

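```bash
python3 - <<'E'
from h import *
t=camera("top"); s=camera("side")
ca=[(240,166),(277,172.6),(269,219.5),(233,213.5)]
P=np.array([unproj(t,p,0.01)[:2] for p in ca]);print(P.round(4)); print("jig c",P.mean(0))
e=lambda a,b:np.degrees(np.arctan2(*(b-a)[::-1]))
print("yaw",e(P[3],P[0]),e(P[2],P[1]),e(P[1],P[0])-90,e(P[2],P[3])-90)
Q=np.array([unproj(s,p,0.046)[:2] for p in [(313.6,160),(328,169),(335.6,160)]])
print(Q.round(4),e(Q[0],Q[1]),e(Q[1],Q[2]),np.linalg.norm(Q[0]-Q[1]),np.linalg.norm(Q[1]-Q[2]),(Q[0]+Q[2])/2)
T=np.array([unproj(t,p,0.046)[:2] for p in [(295+96/5,200+93/5),(295+98/5,200+165/5),(295+171/5,200+177/5)]])
print(T.round(4),e(T[1],T[0]),e(T[2],T[1])-90,(T[0]+T[2])/2)
# overlay check jig
def ov(c,name,yj,jc,roi):
    z=cv2.resize(c["pixels"][:,:,::-1],None,fx=4,fy=4,interpolation=cv2.INTER_CUBIC)
    J=R.from_euler("z",yj,degrees=True); N=J*R.from_euler("y",-30,degrees=True); n0=np.array([*jc,0.056])
    def pl(p,col): cv2.polylines(z,[np.round((proj(c,p)+.5)*4-.5).astype(int)],True,col,1)
    sq=lambda a,b,h:np.array([[a,b,h],[a,-b,h],[-a,-b,h],[-a,b,h]])
    pl(J.apply(sq(.075,.055,.01))+[*jc,0],(0,0,255))
    pl(N.apply(sq(.022,.022,.025)+[-.0015,0,0])+n0,(0,255,0))
    pl(N.apply(sq(.016,.005,.058)+[-.0015,0,0])+n0,(255,0,0))
    pl(N.apply(np.array([[.038,.038,.026],[.038,-.038,.026],[-.033,-.038,.026],[-.033,.038,.026]]))+n0,(0,255,255))
    V=R.from_euler("z",VY,degrees=True)
    pl(V.apply(sq(.022,.022,.04))+[*VC,.006],(0,255,0)); pl(V.apply(sq(.022,.022,0))+[*VC,.006],(0,255,0))
    a=np.linspace(0,6.28,30); pl(np.c_[VC[0]+.018*np.cos(a),VC[1]+.018*np.sin(a),0*a+.082],(255,0,255))
    x,y=roi; return z[y*4:y*4+300,x*4:x*4+580]
VY=-5;VC=(.4895,-.187)
cv2.imwrite("pics/ov.png",np.vstack([ov(t,"t",-10.5,(.588,.0065),(228,165)),ov(s,"s",-10.5,(.588,.0065),(215,132))]))
E
```

```text
[[ 0.6754  0.0454]
 [ 0.6534 -0.0654]
 [ 0.5132 -0.0388]
 [ 0.5324  0.0674]]
jig c [0.59359118 0.00212851]
yaw -8.721052423102988 -10.741080888275327 -11.180654470041361 -10.217597286219046
[[ 0.5153 -0.1803]
 [ 0.4706 -0.1626]
 [ 0.4642 -0.2045]] 158.3811335432905 -98.6142896951185 0.04806866438239336 0.04238658755167151 [ 0.48973553 -0.19241404]
[[ 0.5119 -0.1666]
 [ 0.471  -0.1664]
 [ 0.4636 -0.2075]] -0.32726094326495203 -10.132517973520976 [ 0.48774221 -0.18705732]
```

View pics/ov.png

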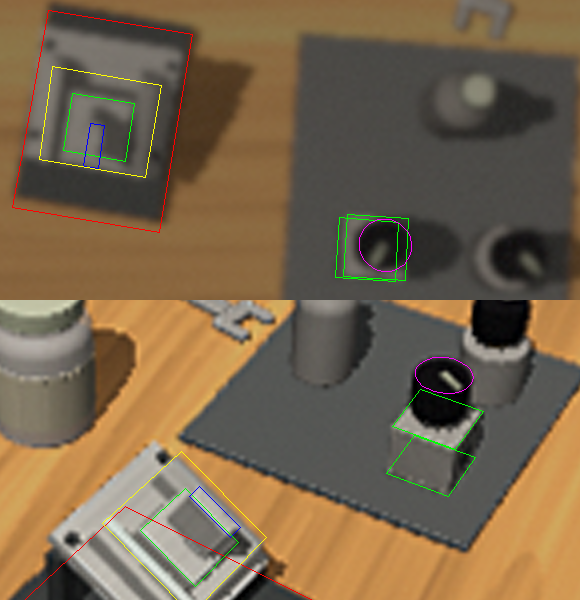

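The overlay sits within about 5 mm of the picture: the jig outline needs to move right in the top view, and the valve outline slightly left. I'll refine both numerically with edge alignment and averaged network reports.

```bash
cat > fit.py <<'E'
from h import *
from scipy.optimize import differential_evolution as DE
def grad(c):
    g=cv2.GaussianBlur(c["pixels"],(0,0),0.8).astype(np.float32)
    return np.sqrt(sum(cv2.Sobel(g[:,:,k],cv2.CV_32F,1,0)**2+cv2.Sobel(g[:,:,k],cv2.CV_32F,0,1)**2 for k in range(3)))
def samp(c,G,P):
    uv=proj(c,P).astype(np.float32); return np.minimum(cv2.remap(G,uv[:,0:1],uv[:,1:2],cv2.INTER_LINEAR),250).mean()
def seg(p): 
    p=np.array(p,float); q=np.roll(p,-1,0); t=np.linspace(0,1,25)[:,None,None]; return (p+(q-p)*t).reshape(-1,3)
sq=lambda a,b,h:seg([[a,b,h],[a,-b,h],[-a,-b,h],[-a,b,h]])
Z=lambda a:R.from_euler("z",a,degrees=True)
def fit(f,b):
    r=DE(f,b,seed=1,popsize=20,maxiter=80,tol=1e-6); return r.x.round(4),round(r.fun,1)
E
python3 - <<'E'
from fit import *
C={n:camera(n) for n in("top","side")}; G={n:grad(C[n]) for n in C}
for use in (["top"],["side"],["top","side"]):
    f=lambda p:-sum(samp(C[n],G[n],Z(p[2]).apply(sq(.075,.055,p[3]))+[p[0],p[1],0]) for n in use)
    print("jig",use,fit(f,[(.575,.605),(-.01,.02),(-18,-4),(.005,.02)]))
    tf=lambda p:-sum(samp(C[n],G[n],Z(p[2]).apply(sq(.085,.08,.022))+[p[0],p[1],0]) for n in use)
    print("tray",fit(tf,[(.48,.52),(.24,.28),(-20,20)]))
    a=np.linspace(0,6.28,40); K=np.c_[.018*np.cos(a),.018*np.sin(a),0*a+.082]
    vf=lambda p:-sum(samp(C[n],G[n],Z(p[2]).apply(np.vstack([sq(.022,.022,.046),K,sq(.022,.022,.006)]))+[p[0],p[1],0]) for n in use)
    print("valve",fit(vf,[(.475,.505),(-.2,-.175),(-25,25)]))
acc={}
for i in range(5):
    for n in C:
        camera(n)
        for t in ["jig","nest","valve","knob_top","block","tray","nut"]:
            r=spotter.landmark_of(t,n)
            if r: acc.setdefault((t,n),[]).append(r[0]["xyz"])
for k,v in acc.items(): print(k,np.median(v,0).round(4))
E
```

```text
jig ['top'] (array([ 5.95300e-01,  4.80000e-03, -1.03776e+01,  5.30000e-03]), np.float64(-170.9))
tray (array([0.4968, 0.2606, 6.5138]), np.float64(-157.5))
valve (array([ 0.4892, -0.1915, -4.7196]), np.float64(-119.0))
jig ['side'] (array([  0.5877,   0.0174, -12.1198,   0.0194]), np.float64(-219.4))
tray (array([0.493 , 0.2628, 6.8133]), np.float64(-248.9))
valve (array([ 0.4901, -0.1873, -0.0586]), np.float64(-175.5))
jig ['top', 'side'] (array([ 5.95100e-01,  4.70000e-03, -1.11358e+01,  5.50000e-03]), np.float64(-387.7))
tray (array([0.4961, 0.2629, 6.7197]), np.float64(-393.4))
valve (array([ 0.49  , -0.1879, -4.4521]), np.float64(-290.8))
('jig', 'top') [ 5.884e-01  9.000e-03 -5.000e-04]
('nest', 'top') [0.587  0.0039 0.055 ]
('valve', 'top') [ 0.4912 -0.1873  0.006 ]
('knob_top', 'top') [ 0.4916 -0.1854  0.0786]
('block', 'top') [0.5883 0.0038 0.0551]
('tray', 'top') [ 0.4987  0.2603 -0.0008]
('nut', 'top') [0.439  0.3029 0.0048]
('jig', 'side') [ 0.5868  0.0052 -0.0031]
('nest', 'side') [0.5904 0.0034 0.0566]
('valve', 'side') [ 0.4897 -0.1885  0.0052]
('knob_top', 'side') [ 0.4896 -0.1864  0.0846]
('block', 'side') [0.586  0.0097 0.0576]
('tray', 'side') [0.4991 0.265  0.0027]
('nut', 'side') [0.4363 0.2962 0.0062]
```

```bash
python3 - <<'E'
from fit import *
C={n:camera(n) for n in("top","side")}; G={n:grad(C[n]) for n in C}
B=np.vstack([sq(.022,.022,.025),sq(.016,.005,.058),seg([[.016,.005,.025],[.016,.005,.058],[-.016,.005,.058],[-.016,.005,.025]])])
RL=np.vstack([seg([[.038,s*.038,.026],[-.033,s*.038,.026]]) for s in(1,-1)]+[seg([[.038,s*.024,.014],[-.033,s*.024,.014]]) for s in(1,-1)])
for use in (["top"],["side"],["top","side"]):
  for nm,M in(("block",B),("rails",RL),("both",np.vstack([B,RL]))):
    f=lambda p:-sum(samp(C[n],G[n],(Z(p[2])*R.from_euler("y",-30,degrees=True)).apply(M+[-.0015,0,0])+[p[0],p[1],.056]) for n in use)
    print(nm,use,fit(f,[(.578,.602),(-.005,.014),(-16,-6)]))
p=[.589,.005,-11]
def ov(c,roi):
    z=cv2.resize(c["pixels"][:,:,::-1],None,fx=6,fy=6,interpolation=cv2.INTER_CUBIC)
    N=Z(p[2])*R.from_euler("y",-30,degrees=True)
    for M,col in((B,(0,255,0)),(RL,(0,255,255))):
        for u in np.round((proj(c,N.apply(M+[-.0015,0,0])+[p[0],p[1],.056])+.5)*6).astype(int): cv2.circle(z,tuple(int(i) for i in u),1,col,-1)
    x,y=roi; return z[y*6:y*6+500,x*6:x*6+390]
cv2.imwrite("pics/ov2.png",np.hstack([ov(C["top"],(225,155)),ov(C["side"],(222,160))]))
E
```

```text
block ['top'] (array([ 5.8660e-01,  4.7000e-03, -6.0005e+00]), np.float64(-134.8))
rails ['top'] (array([ 5.83100e-01,  2.00000e-03, -1.59832e+01]), np.float64(-120.0))
both ['top'] (array([ 5.86200e-01,  2.20000e-03, -1.23805e+01]), np.float32(-124.0))
block ['side'] (array([ 0.5876,  0.0092, -6.0355]), np.float64(-221.3))
rails ['side'] (array([ 0.5865,  0.0076, -7.5267]), np.float64(-190.9))
both ['side'] (array([ 0.5869,  0.0082, -6.8138]), np.float64(-207.4))
block ['top', 'side'] (array([ 0.5873,  0.0086, -6.164 ]), np.float64(-351.0))
rails ['top', 'side'] (array([  0.5859,   0.014 , -12.9348]), np.float64(-307.9))
both ['top', 'side'] (array([ 5.8710e-01,  7.0000e-03, -8.1159e+00]), np.float64(-327.1))
```

View pics/ov2.png

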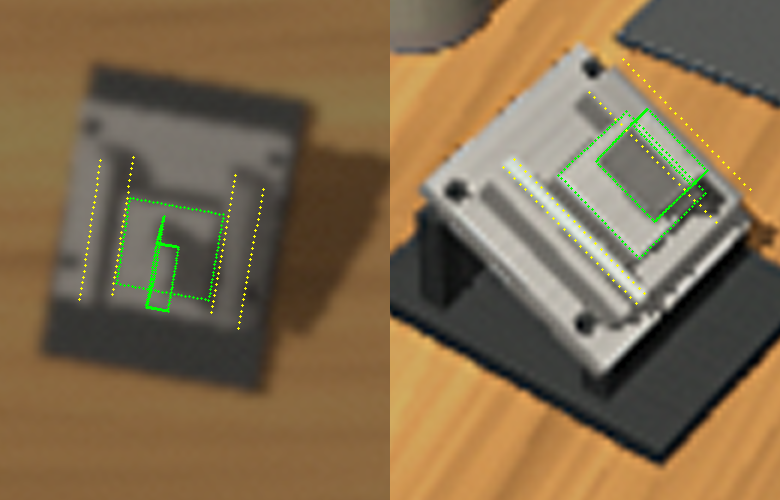

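The overlay now fits the nest in both views to about 2 mm, so nest ≈ (0.588, 0.005), yaw −10.5°. Next is the first move.

```bash
cat > plan.py <<'E'
from h import *
NY=-10.5; NP=np.array([.588,.005,.056])
N=R.from_euler("z",NY,degrees=True)*R.from_euler("y",-30,degrees=True)
FL=R.from_matrix(np.diag([-1,1,-1.]))  # tool z down, tool y = frame y
def nest(x,y,h,yaw=0): return N.apply([x,y,h])+NP, N*R.from_euler("z",yaw,degrees=True)*FL
def up(x,y,z,yang): return np.array([x,y,z]), R.from_euler("z",yang-90,degrees=True)*FL
def go(cur,tgt):
    d=(tgt[0]-cur[0])*1000; r=(tgt[1]*cur[1].inv()).as_rotvec(degrees=True)
    print("turn",r.round(1),"shift",d.round(1),"ang",np.linalg.norm(r).round(1)); return tgt
def cur():
    o=telemetry.get_obs(); print("t",round(o["time_s"],2),"q",o["q"].round(2),"F",np.round(o["wrist_force"],1),"T",np.round(o["torque"],2),"op",round(o["opening"],3),"gf",o["grasp_force"]); return np.array(o["eef_pos"]),rot(o["eef_rot"])
E
python3 - <<'E'
from plan import *
c=cur(); a=nest(-.0015,0,.13); go(c,a); go(a,nest(-.0015,0,.030))
E
```

```text
t 5.6 q [ 1.    0.18  1.61  0.    1.35 -0.21] F [ 0.7  0.8 -0.2] T [ 0.01 -0.04 -0.01] op 0.997 gf 0.0
turn [ -8.1 -28.9   9.9] shift [ 320.4 -521.1  -63.4] ang 31.6
turn [0. 0. 0.] shift [ 49.2  -9.1 -86.6] ang 0.0
```

Request:
send_rows(series=[[[-8.1,-28.9,9.9],[320.4,-521.1,-40],0.2],[[-8.1,-28.9,9.9],[320.4,-521.1,-40],0.2],[[-8.1,-28.9,9.9],[320.4,-521.1,-40],0.2],[[-8.1,-28.9,9.9],[320.4,-521.1,-40],0.2],[[-8.1,-28.9,9.9],[320.4,-521.1,-40],0.2],[[-8.1,-28.9,9.9],[320.4,-521.1,-40],0.2],[[-8.1,-28.9,9.9],[320.4,-521.1,-63],0.2],[[-8.1,-28.9,9.9],[320.4,-521.1,-63],0.2],[[-8.1,-28.9,9.9],[320.4,-521.1,-63],0.2],[[-8.1,-28.9,9.9],[320.4,-521.1,-63],0.2]])

```text
time_s: 6.85
eef_pos: [0.5239, 0.0144, 0.1687]
eef_rot: [0.258, 0.089, 0.962, -0.024]
wrist_force: [0.6, 1.6, 1.2]
opening: 0.404
grasp_force: 0.0
```

```bash
python3 - <<'E'
from plan import *
c=cur(); a=nest(-.0015,0,.13); go(c,a); go(c,nest(-.0015,0,.030))
E
```

```text
t 6.85 q [-0.2  -0.17  2.19  0.02  0.6  -1.6 ] F [0.6 1.6 1.2] T [0.13 0.25 0.03] op 0.404 gf 0.0
turn [0.1 0.1 0.1] shift [-1.1  2.6 -0.9] ang 0.1
turn [0.1 0.1 0.1] shift [ 48.1  -6.5 -87.5] ang 0.1
```

Request:
send_rows(series=[[[0,0,0],[15,-3,-26],0.2],[[0,0,0],[34,-6,-60],0.2],[[0,0,0],[49,-9,-86.5],0.2],[[0,0,0],[49,-9,-86.5],0.2],[[0,0,0],[49,-9,-86.5],0.2]])

```text
time_s: 7.48
eef_pos: [0.5718, 0.0082, 0.0824]
eef_rot: [0.258, 0.088, 0.962, -0.024]
wrist_force: [0.4, -0.1, -0.2]
opening: 0.4
grasp_force: 0.0
```

```bash
python3 - <<'E'
from plan import *
c=cur(); go(c,nest(-.0015,0,.030))
s=camera("side"); z=s["pixels"][140:260,190:350]
t=camera("top")["pixels"][140:260,180:340]
save({"pixels":np.vstack([cv2.resize(z,(720,300*1),interpolation=cv2.INTER_CUBIC)[:, :],cv2.resize(t,(720,300),interpolation=cv2.INTER_CUBIC)])},"g1.png")
E
```

```text
t 7.47 q [-0.2   0.12  2.13  0.02  0.37 -1.6 ] F [ 0.4 -0.1 -0.2] T [ 0.06  0.23 -0.04] op 0.4 gf 0.0
turn [ 0.1 -0.  -0. ] shift [ 0.1 -0.3 -1.2] ang 0.1
```

View pics/g1.png

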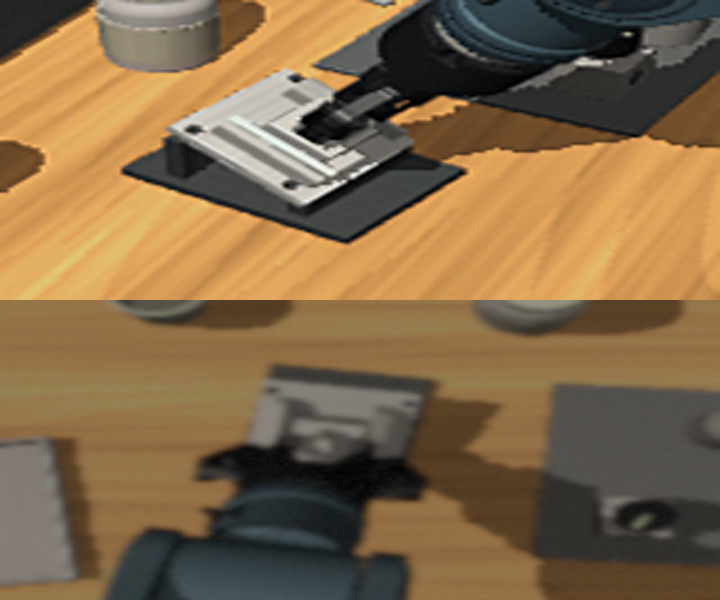

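The picture shows the fingers straddling the tab, lined up along the channel (side crop about (350,115), top crop (325,445)). I'll close now and check the forces.

Request:
send_rows(series=[[[0,0,0],[0,0,0],1],[[0,0,0],[0,0,0],1],[[0,0,0],[0,0,0],1],[[0,0,0],[0,0,0],1],[[0,0,0],[0,0,0],1]])

```text
time_s: 8.2
eef_pos: [0.5722, 0.0083, 0.0828]
eef_rot: [0.258, 0.088, 0.962, -0.024]
wrist_force: [-5.9, 2.2, 8.9]
opening: 0.104
grasp_force: 62.5
```

```bash
python3 - <<'E'
from plan import *
c=cur(); a=nest(-.0015,0,.030); b=nest(-.0015,0,.13); go(a,b); up_=go(b,up(.515,.25,.13,79.5)); go(up_,up(.515,.25,.004+.030+.002,79.5))
E
```

```text
t 8.2 q [-0.2   0.12  2.13  0.02  0.37 -1.6 ] F [-5.9  2.2  8.9] T [0.09 0.37 0.01] op 0.104 gf 62.50894546508789
turn [0. 0. 0.] shift [-49.2   9.1  86.6] ang 0.0
turn [ 5.5 29.5  0. ] shift [ -7.8 232.9 -37.8] ang 30.0
turn [0. 0. 0.] shift [  0.   0. -94.] ang 0.0
```

Request:
send_rows(series=[[[0,0,0],[-12,2,21],1],[[0,0,0],[-30,6,53],1],[[0,0,0],[-49,9,87],1],[[2.7,14.7,0],[-53,70,80],1],[[5.5,29.5,0],[-57,130,70],1],[[5.5,29.5,0],[-57,190,55],1],[[5.5,29.5,0],[-57,242,49],1],[[5.5,29.5,0],[-57,242,49],1],[[5.5,29.5,0],[-57,242,49],1]])

```text
time_s: 9.32
eef_pos: [0.5143, 0.2499, 0.1304]
eef_rot: [-0.001, 0.091, 0.996, -0.0]
wrist_force: [-0.6, -0.5, -1.9]
opening: 0.107
grasp_force: 60.8
```

```bash
python3 - <<'E'
from plan import *
c=cur(); go(c,up(.515,.25,.036,79.5))
s=camera("side"); save({"pixels":cv2.resize(s["pixels"][180:380,150:400],(750,600),interpolation=cv2.INTER_CUBIC)},"g2.png")
E
```

```text
t 9.32 q [ 0.25  0.28  1.7  -0.    1.16 -1.14] F [-0.6 -0.5 -1.9] T [-0.04  0.01  0.04] op 0.107 gf 60.76910376548767
turn [ 0.  -0.1 -0.1] shift [  0.7   0.1 -94.4] ang 0.1
```

View pics/g2.png

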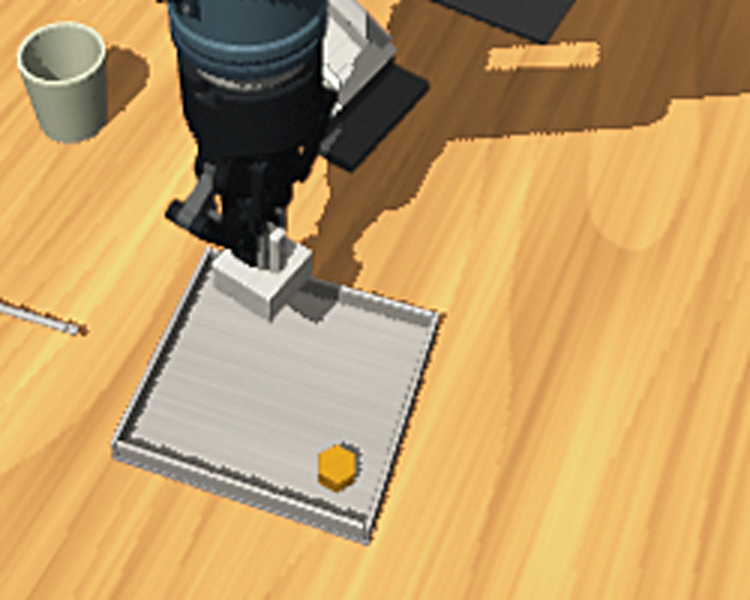

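The block is held upright above the tray (crop about (265,275)) and well clear of the nut (337,465). Lowering it.

Request:
send_rows(series=[[[0,0,0],[0,0,-50],1],[[0,0,0],[0,0,-80],1],[[0,0,0],[0,0,-89],1],[[0,0,0],[0,0,-93],1],[[0,0,0],[0,0,-95],1],[[0,0,0],[0,0,-95],1]])

```text
time_s: 10.12
eef_pos: [0.5157, 0.2502, 0.0369]
eef_rot: [0.001, 0.091, 0.996, 0.0]
wrist_force: [0.2, -0.1, -1.6]
opening: 0.106
grasp_force: 60.6
```

Not touching yet; creeping down until it makes contact.

Request:
send_rows(series=[[[0,0,0],[0,0,-1],1],[[0,0,0],[0,0,-2],1],[[0,0,0],[0,0,-2],1]])

```text
time_s: 10.5
eef_pos: [0.5152, 0.2504, 0.0347]
eef_rot: [0.0, 0.091, 0.996, 0.0]
wrist_force: [-1.6, -0.3, 6.2]
opening: 0.097
grasp_force: 61.6
```

Request:
send_rows(series=[[[0,0,0],[0,0,0],0.4],[[0,0,0],[0,0,0],0.3],[[0,0,0],[0,0,0],0.2],[[0,0,0],[0,0,30],0.2],[[0,0,0],[0,0,80],0.2],[[0,0,0],[0,0,130],0.2],[[0,0,0],[0,0,130],0.2]])

```text
time_s: 11.38
eef_pos: [0.518, 0.251, 0.1688]
eef_rot: [0.004, 0.091, 0.996, 0.001]
wrist_force: [0.5, -0.3, 0.2]
opening: 0.4
grasp_force: 0.0
```

```bash
python3 - <<'E'
from plan import *
c=cur(); a=go(c,up(.49,-.187,.20,85.5)); go(a,up(.49,-.187,.006+.0445,85.5))
camera("side"); print([(np.round(x["xyz"],3),x["conf"]) for x in spotter.landmark_of("block","side")])
camera("top"); print([(np.round(x["xyz"],3),x["conf"]) for x in spotter.landmark_of("block","top")])
s=camera("side"); save({"pixels":cv2.resize(s["pixels"][180:380,150:400],(500,400),interpolation=cv2.INTER_CUBIC)},"g3.png")
E
```

```text
t 11.38 q [ 0.25  0.24  1.67 -0.    1.22 -1.14] F [ 0.5 -0.3  0.2] T [ 0.02 -0.04 -0.02] op 0.4 gf 0.0
turn [-0.1  0.5  6. ] shift [ -28.  -438.    31.2] ang 6.0
turn [0. 0. 0.] shift [   0.     0.  -149.5] ang 0.0
[(array([0.512, 0.25 , 0.005]), 0.84)]
[(array([0.518, 0.252, 0.005]), 0.48), (array([0.587, 0.004, 0.055]), 0.28), (array([ 0.537, -0.241, -0.   ]), 0.26)]
```

View pics/g3.png

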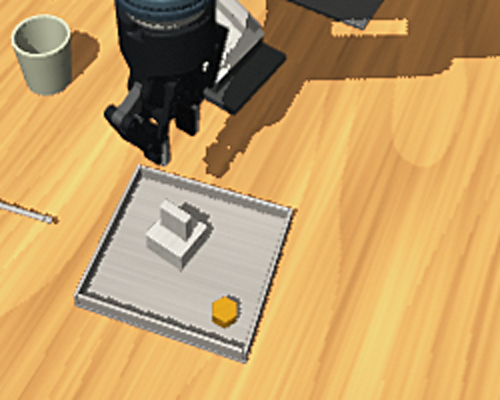

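The block stands upright in the tray at crop (180,235), away from the nut. On to the valve.

Request:
send_rows(series=[[[0,0,6],[-28,-438,31],-0.3],[[0,0,6],[-28,-438,31],-0.3],[[0,0,6],[-28,-438,31],-0.3],[[0,0,6],[-28,-438,31],-0.3],[[0,0,6],[-28,-438,31],-0.3],[[0,0,6],[-28,-438,31],-0.3],[[0,0,6],[-28,-438,31],-0.3],[[0,0,6],[-28,-438,31],-0.3],[[0,0,6],[-28,-438,31],-0.3],[[0,0,6],[-28,-438,31],-0.3]])

```text
time_s: 12.88
eef_pos: [0.4866, -0.1862, 0.194]
eef_rot: [-0.001, 0.038, 0.999, 0.0]
wrist_force: [-0.3, -0.0, -0.7]
opening: 0.649
grasp_force: 0.0
```

```bash
python3 - <<'E'
from plan import *
c=cur(); go(c,up(.49,-.1875,.053,85.5)) 
E
```

```text
t 12.88 q [-0.59  0.1   1.78 -0.    1.27 -2.09] F [-0.3 -0.  -0.7] T [-0.02 -0.02  0.03] op 0.649 gf 0.0
turn [-0.1 -0.1 -0.1] shift [   3.4   -1.3 -141. ] ang 0.2
```

Request:
send_rows(series=[[[0,0,0],[3,-1,-50],-0.3],[[0,0,0],[3,-1,-90],-0.3],[[0,0,0],[3,-1,-115],-0.3],[[0,0,0],[3,-1,-130],-0.3],[[0,0,0],[3,-1,-141],-0.3],[[0,0,0],[3,-1,-141],-0.3]])

```text
time_s: 13.62
eef_pos: [0.4898, -0.1884, 0.0536]
eef_rot: [-0.001, 0.039, 0.999, 0.0]
wrist_force: [0.6, 1.1, 0.2]
opening: 0.649
grasp_force: 0.0
```

```bash
python3 - <<'E'
from plan import *
c=cur(); go(c,up(.49,-.1875,.053,85.5)) 
s=camera("side"); save({"pixels":cv2.resize(s["pixels"][90:210,260:400],(560,480),interpolation=cv2.INTER_CUBIC)},"g4.png")
E
```

```text
t 13.62 q [-0.59  0.31  1.86 -0.    0.98 -2.09] F [0.6 1.1 0.2] T [-0.01 -0.05  0.02] op 0.649 gf 0.0
turn [-0.  -0.1 -0.1] shift [ 0.2  0.9 -0.6] ang 0.1
```

View pics/g4.png

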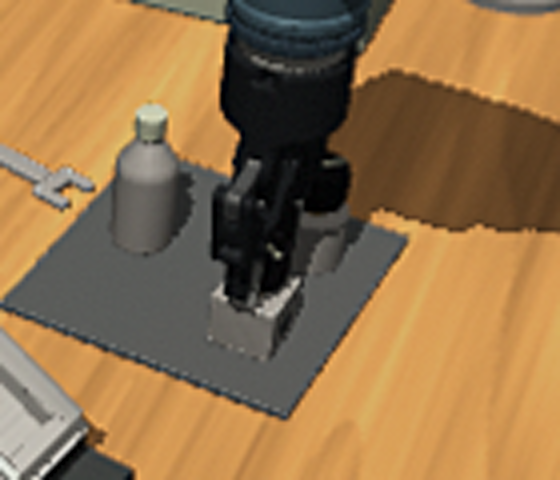

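The fingers straddle the knob (crop about (262,270)), with the flask and round valve untouched. Grip and lift.

Request:
send_rows(series=[[[0,0,0],[0,0,0],1],[[0,0,0],[0,0,0],1],[[0,0,0],[0,0,0],1],[[0,0,0],[0,0,0],1],[[0,0,0],[0,0,5],1],[[0,0,0],[0,0,20],1],[[0,0,0],[0,0,60],1],[[0,0,0],[0,0,110],1],[[0,0,0],[0,0,150],1],[[0,0,0],[0,0,150],1]])

```text
time_s: 14.92
eef_pos: [0.4919, -0.1904, 0.2081]
eef_rot: [0.003, 0.039, 0.999, -0.002]
wrist_force: [-0.4, -0.1, -4.6]
opening: 0.403
grasp_force: 60.9
```

```bash
python3 - <<'E'
from fit import *
from plan import cur,go,up,nest
c=cur(); n=c[0]
C={k:camera(k) for k in("top","side")}; G={k:grad(C[k]) for k in C}
dz=n[2]-.0475
s=C["side"]
def model(p):
    return Z(p[2]).apply(np.vstack([sq(.022,.022,.040),sq(.022,.022,0)[:100]]))+[p[0],p[1],dz+p[3]-.0]
f=lambda p:-samp(s,G["side"],model(p))
print(n,dz,fit(f,[(n[0]-.006,n[0]+.006),(n[1]-.006,n[1]+.006),(-20,20),(-.004,.004)]))
save({"pixels":cv2.resize(s["pixels"][60:180,250:390],(700,600),interpolation=cv2.INTER_CUBIC)},"g5.png")
a=go(c,nest(.003,0,.0475+.07)); go(a,nest(.003,0,.0475+.004)); print(a[0])
E
```

```text
t 14.93 q [-0.59  0.09  1.76 -0.    1.29 -2.09] F [-0.4 -0.1 -4.6] T [ 0.02 -0.04  0.01] op 0.403 gf 60.92658877372742
[ 0.49186027 -0.1903961   0.20808448] 0.16058448245662393 (array([ 4.94200e-01, -1.84400e-01,  1.48822e+01,  2.80000e-03]), np.float64(-189.5))
turn [ -3.6 -29.4  -5.8] shift [ 40.9 205.6 -48.8] ang 30.2
turn [0. 0. 0.] shift [ 32.4  -6.  -57.2] ang 0.0
[0.53278835 0.01523288 0.15925798]
```

View pics/g5.png

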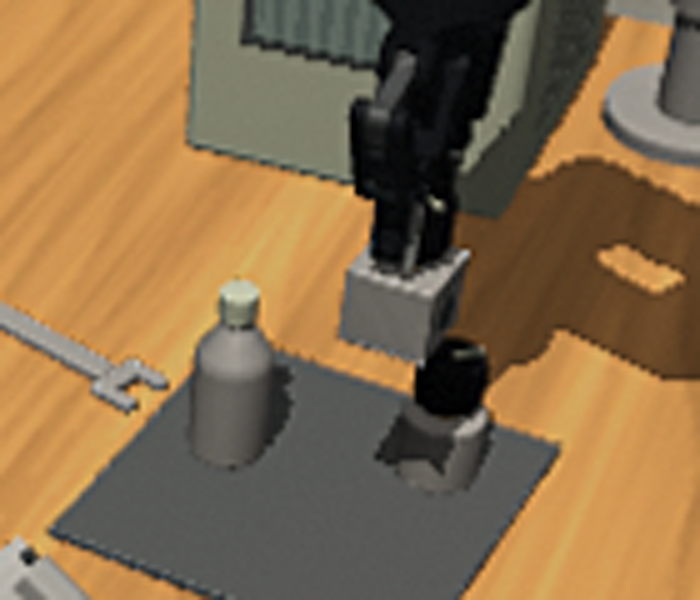

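The valve is lifted level (crop about (400,300)), and the flask and round valve are undisturbed. Next I'll get the body's yaw from its visible corners: bottom edge (342,337)–(425,360), top edges (432,300)–(468,252).

```bash
python3 - <<'E'
from fit import *
s=camera("side"); G=grad(s)
u=lambda p,z:unproj(s,(250+p[0]/5-.4,60+p[1]/5-.4),z)[:2]
e=lambda a,b:(np.degrees(np.arctan2(*(b-a)[::-1])),np.linalg.norm(a-b))
print("bottom",e(u((425,360),.161),u((342,337),.161)))
print("right top",e(u((432,300),.201),u((468,252),.201)))
print("left top",e(u((345,285),.201),u((365,250),.201)))
print("board nearleft",e(u((230,590),.006),u((50,530),.006)), "board right",e(u((460,600),.006),u((560,447),.006)))
# silhouette bottom/vertical edges only
for w in (-12,-8,-5,-2,0,3):
    V=Z(w)
    P=lambda M:V.apply(np.array(M))
    best=max((samp(s,G,P(np.vstack([seg([[ .022,.022,0],[-.022,.022,0]]),seg([[-.022,.022,0],[-.022,-.022,0]]),seg([[-.022,.022,.04],[-.022,-.022,.04]]),seg([[.022,.022,0],[.022,.022,.04]]),seg([[-.022,.022,0],[-.022,.022,.04]])]))+[x,y,z]),x,y,z) for x in np.arange(.484,.5,.001) for y in np.arange(-.197,-.182,.001) for z in (.158,.160,.162,.164))
    print(w,np.round(best,3))
E
```

```text
bottom (np.float64(-1.1253494157381019), np.float64(0.04111330689027042))
right top (np.float64(-94.0855209785883), np.float64(0.04428067433258314))
left top (np.float64(-87.91526940440306), np.float64(0.03095687234191349))
board nearleft (np.float64(-1.6994141690489792), np.float64(0.10494533810655947)) board right (np.float64(-94.84215226715821), np.float64(0.14611819629110623))
-12 [ 2.3181e+02  4.8600e-01 -1.8500e-01  1.5800e-01]
-8 [ 2.3941e+02  4.8700e-01 -1.8200e-01  1.5800e-01]
-5 [ 2.402e+02  4.880e-01 -1.830e-01  1.580e-01]
-2 [ 2.39877e+02  4.88000e-01 -1.84000e-01  1.58000e-01]
0 [ 2.39094e+02  4.88000e-01 -1.83000e-01  1.58000e-01]
3 [ 2.35691e+02  4.89000e-01 -1.83000e-01  1.58000e-01]
```

Request:
send_rows(series=[[[-0.6,-4.9,-1],[7,34,0],1],[[-1.2,-9.8,-1.9],[14,68,0],1],[[-1.8,-14.7,-2.9],[21,103,-10],1],[[-2.4,-19.6,-3.9],[28,137,-20],1],[[-3,-24.5,-4.8],[35,171,-30],1],[[-3.6,-29.4,-5.8],[41,205.5,-44],1],[[-3.6,-29.4,-5.8],[41,205.5,-44],1],[[-3.6,-29.4,-5.8],[41,205.5,-44],1],[[-3.6,-29.4,-5.8],[41,205.5,-44],1]])

```text
time_s: 16.2
eef_pos: [0.5312, 0.0156, 0.1599]
eef_rot: [0.254, 0.088, 0.963, -0.021]
wrist_force: [0.6, -0.2, -4.4]
opening: 0.404
grasp_force: 61.8
```

```bash
python3 - <<'E'
from plan import *
c=cur(); print(N.inv().apply(c[0]-NP)); go(c,nest(.003,0,.0475+.004))
E
```

```text
t 16.2 q [-0.2  -0.14  2.18  0.02  0.58 -1.61] F [ 0.6 -0.2 -4.4] T [0.08 0.67 0.01] op 0.404 gf 61.763116121292114
[0.00196855 0.0001191  0.11889001]
turn [-0.3 -0.4 -0.1] shift [ 34.   -6.4 -57.8] ang 0.5
```

Request:
send_rows(series=[[[-0.2,-0.4,0],[12,-2,-20],1],[[-0.2,-0.4,0],[20,-4,-33],1],[[-0.2,-0.4,0],[25,-5,-42],1],[[-0.2,-0.4,0],[29,-5.5,-49],1],[[-0.2,-0.4,0],[32,-6,-54],1],[[-0.2,-0.4,0],[34,-6.5,-58],1],[[-0.2,-0.4,0],[34,-6.5,-58],1]])

```text
time_s: 17.08
eef_pos: [0.5648, 0.0101, 0.1016]
eef_rot: [0.258, 0.087, 0.962, -0.023]
wrist_force: [-0.7, -0.6, -5.5]
opening: 0.4
grasp_force: 61.9
```

```bash
python3 - <<'E'
from plan import *
c=cur(); print(N.inv().apply(c[0]-NP),N.inv().apply(telemetry.get_obs()["wrist_force"])); go(c,nest(.003,0,.0475))
E
```

```text
t 17.07 q [-0.2   0.06  2.14  0.02  0.42 -1.61] F [-0.7 -0.6 -5.5] T [0.02 0.65 0.02] op 0.4 gf 61.866559982299805
[0.00221692 0.00082744 0.05136466] [-3.2352109  -0.76119238 -4.42528222]
turn [-0.1 -0.  -0.1] shift [ 2.4 -1.3 -3. ] ang 0.2
```

No side contact while going into the channel. Creeping down to the floor.

Request:
send_rows(series=[[[0,0,0],[1,-0.2,-1.7],1],[[0,0,0],[2,-0.4,-3.4],1],[[0,0,0],[2,-0.4,-3.4],1],[[0,0,0],[2,-0.4,-3.4],1]])

```text
time_s: 17.58
eef_pos: [0.5664, 0.0107, 0.1]
eef_rot: [0.258, 0.087, 0.962, -0.022]
wrist_force: [-22.7, 6.0, 23.1]
opening: 0.401
grasp_force: 65.1
```

```bash
python3 - <<'E'
from plan import *
c=cur(); print(N.inv().apply(c[0]-NP),N.inv().apply(telemetry.get_obs()["wrist_force"]))
E
```

```text
t 17.57 q [-0.2   0.07  2.14  0.03  0.41 -1.61] F [-22.7   6.   23.1] T [ 0.21  1.77 -0.16] op 0.401 gf 65.12945652008057
[0.00273004 0.00162642 0.0492037 ] [-8.70611729  1.76006467 31.75619254]
```

Request:
send_rows(series=[[[0,0,0],[0,0,2],0.1],[[0,0,0],[0,0,2],-0.1],[[0,0,0],[0,0,2],-0.3],[[0,0,0],[0,0,2],-0.3],[[0,0,0],[-25,4.5,43],-0.3],[[0,0,0],[-50,9,86],-0.3],[[0,0,0],[-75,14,130],-0.3],[[0,0,0],[-75,14,130],-0.3]])

```text
time_s: 18.58
eef_pos: [0.4934, 0.0236, 0.2337]
eef_rot: [0.263, 0.087, 0.961, -0.023]
wrist_force: [0.1, -0.1, 0.5]
opening: 0.646
grasp_force: 0.0
```

```bash
python3 - <<'E'
from fit import *
from plan import cur,N,NP
c=cur()
for n in("side","top"):
    C=camera(n)
    for t in("valve","knob_top","nest","flask","round_valve","block"):
        r=spotter.landmark_of(t,n); print(n,t,[(np.array(x["xyz"]).round(3),round(x["conf"],2),"nest",(N.inv().apply(np.array(x["xyz"])-NP)*1000).round(1)) for x in r[:1]])
s=camera("side"); G=grad(s)
a=np.linspace(0,6.28,40); K=np.c_[.018*np.cos(a),.018*np.sin(a),0*a+.076]
M=np.vstack([sq(.022,.022,.04),K])
f=lambda p:-samp(s,G,N.apply(R.from_euler("xyz",[p[3],p[4],p[5]],degrees=True).apply(M)+[p[0],p[1],p[2]])+NP)
print(fit(f,[(-.008,.018),(-.008,.008),(-.001,.008),(-6,6),(-6,6),(-6,6)]))
f2=lambda p:f([p[0],p[1],p[2],0,0,0]); print(fit(f2,[(-.008,.018),(-.008,.008),(-.001,.010)]))
save({"pixels":s["pixels"]},"g6.png")
E
```

```text
t 18.57 q [-0.2  -0.37  2.2   0.02  0.78 -1.6 ] F [ 0.1 -0.1  0.5] T [0.07 0.29 0.02] op 0.646 gf 0.0
side valve [(array([0.585, 0.007, 0.054]), 0.93, 'nest', array([-4. ,  1.2,  0.5]))]
side knob_top [(array([0.55 , 0.016, 0.123]), 0.81, 'nest', array([-1.1,  3.5, 77.5]))]
side nest [(array([0.594, 0.005, 0.057]), 0.86, 'nest', array([ 5. ,  1.4, -2.2]))]
side flask [(array([ 0.589, -0.247,  0.004]), 0.51, 'nest', array([  14.9, -248. ,  -68.6]))]
side round_valve [(array([ 0.483, -0.278,  0.004]), 0.84, 'nest', array([ -70.7, -297.4,  -19.2]))]
side block [(array([0.515, 0.252, 0.005]), 0.61, 'nest', array([-126.8,  229.6,   14.6]))]
top valve [(array([0.586, 0.004, 0.057]), 0.71, 'nest', array([-0.6, -1.3,  1.7]))]
top knob_top [(array([0.55 , 0.014, 0.121]), 0.48, 'nest', array([-1.9,  2. , 75.8]))]
top nest [(array([0.587, 0.002, 0.056]), 0.73, 'nest', array([ 0. , -3.1,  0.1]))]
top flask [(array([ 0.593, -0.251,  0.006]), 0.61, 'nest', array([  19.7, -250.6,  -68.7]))]
top round_valve [(array([ 0.477, -0.285,  0.009]), 0.8, 'nest', array([ -72.5, -305.2,  -12.7]))]
top block [(array([0.518, 0.253, 0.005]), 0.75, 'nest', array([-124. ,  231.4,   12.8]))]
(array([-1.4000e-03, -5.2000e-03, -9.0000e-04, -5.9859e+00,  3.0971e+00,
       -1.3708e+00]), np.float64(-218.4))
(array([0.0007, 0.0019, 0.0003]), np.float64(-215.5))
```

The valve is seated: height ~0 mm, x ≈ −1 mm, y ≈ +1.5 mm in the nest, and the bystanders are in place. Returning to the knob to turn it.

```bash
python3 - <<'E'
from plan import *
c=cur(); a=go(c,nest(-.0008,.0012,.0495)); print(N.apply([0,0,1]))
E
```

```text
t 19.32 q [-0.2  -0.36  2.2   0.02  0.78 -1.6 ] F [ 0.   0.6 -0.6] T [0.03 0.2  0.03] op 0.648 gf 0.0
turn [-0.1  0.  -0.1] shift [  71.3  -12.9 -129.8] ang 0.2
[-0.49162745  0.09111776  0.8660254 ]
```

Request:
send_rows(series=[[[0,0,0],[25,-4.5,-45],-0.3],[[0,0,0],[46,-8,-84],-0.3],[[0,0,0],[60,-11,-109],-0.3],[[0,0,0],[67,-12,-122],-0.3],[[0,0,0],[71.3,-13,-130],-0.3],[[0,0,0],[71.3,-13,-130],-0.3],[[0,0,0],[71.3,-13,-130],1],[[0,0,0],[71.3,-13,-130],1],[[0,0,0],[71.3,-13,-130],1],[[0,0,0],[71.3,-13,-130],1]])

```text
time_s: 20.58
eef_pos: [0.5634, 0.0109, 0.0993]
eef_rot: [0.259, 0.087, 0.962, -0.023]
wrist_force: [-5.1, 2.6, 6.9]
opening: 0.4
grasp_force: 59.5
```

```bash
python3 - <<'E'
from plan import *
c=cur(); print(N.inv().apply(c[0]-NP),N.inv().apply(telemetry.get_obs()["wrist_force"]),N.inv().apply(telemetry.get_obs()["torque"]))
E
```

```text
t 20.57 q [-0.2   0.07  2.14  0.02  0.41 -1.61] F [-5.1  2.6  6.9] T [0.24 0.41 0.11] op 0.4 gf 59.488524198532104
[-0.0002032  0.0013464  0.0501459] [-1.28903801  1.63637543  8.76345204] [0.19281357 0.44773314 0.01450263]
```

Gripped with low side forces. Turning clockwise 90° first.

Request:
send_rows(series=[[[4.4,-0.8,-7.8],[0,0,0],1],[[8.8,-1.6,-15.6],[0,0,0],1],[[13.3,-2.5,-23.4],[0,0,0],1],[[17.7,-3.3,-31.2],[0,0,0],1],[[22.1,-4.1,-39],[0,0,0],1],[[26.5,-4.9,-46.8],[0,0,0],1],[[31,-5.7,-54.6],[0,0,0],1],[[35.4,-6.6,-62.4],[0,0,0],1],[[39.8,-7.4,-70.1],[0,0,0],1],[[44.2,-8.2,-77.9],[0,0,0],1]])

```text
time_s: 21.82
eef_pos: [0.5628, 0.0102, 0.0989]
eef_rot: [0.2, 0.743, 0.617, 0.166]
wrist_force: [-7.8, -2.5, 7.7]
opening: 0.404
grasp_force: 59.8
```

```bash
python3 - <<'E'
from plan import *
c=cur(); print(N.inv().apply(c[0]-NP),N.inv().apply(telemetry.get_obs()["wrist_force"]),N.inv().apply(telemetry.get_obs()["torque"]))
E
```

```text
t 21.82 q [-0.2   0.07  2.15  0.01  0.4  -0.02] F [-7.8 -2.5  7.7] T [-0.6   1.08 -0.16] op 0.404 gf 59.781909584999084
[-0.00081376  0.00047865  0.04996673] [-2.40158396 -3.87580861 10.27086001] [-0.76124045  0.95776444  0.2525284 ]
```

The torque about the normal is 0.25 N m, which is the knob's friction, so it is turning. 45° more.

Request:
send_rows(series=[[[3.7,-0.7,-6.5],[0,0,0],1],[[7.4,-1.4,-13],[0,0,0],1],[[11.1,-2,-19.5],[0,0,0],1],[[14.8,-2.7,-26],[0,0,0],1],[[18.4,-3.4,-32.5],[0,0,0],1],[[22.1,-4.1,-39],[0,0,0],1],[[22.1,-4.1,-39],[0,0,0],1]])

```text
time_s: 22.7
eef_pos: [0.5644, 0.0115, 0.0998]
eef_rot: [0.123, 0.922, 0.287, 0.231]
wrist_force: [2.2, 7.4, 2.6]
opening: 0.408
grasp_force: 60.3
```

```bash
python3 - <<'E'
from plan import *
c=cur(); print(N.inv().apply(c[0]-NP),N.inv().apply(telemetry.get_obs()["wrist_force"]),N.inv().apply(telemetry.get_obs()["torque"]))
E
```

```text
t 22.7 q [-0.19  0.07  2.14  0.01  0.4   0.77] F [2.2 7.4 2.6] T [ 1.   -0.21  1.1 ] op 0.408 gf 60.30893325805664
[0.00079297 0.00206749 0.05016051] [2.04657847 7.66790614 1.82006862] [ 1.43692727 -0.01928356  0.43880209]
```

Request:
send_rows(series=[[[2,-0.4,-3.5],[0,0,0],1],[[3.9,-0.7,-6.9],[0,0,0],1],[[5.9,-1.1,-10.4],[0,0,0],1],[[5.9,-1.1,-10.4],[0,0,0],1]])

```text
time_s: 23.2
eef_pos: [0.5655, 0.0114, 0.1008]
eef_rot: [0.098, 0.946, 0.189, 0.243]
wrist_force: [3.9, 7.6, 3.4]
opening: 0.402
grasp_force: 60.5
```

```bash
python3 - <<'E'
from plan import *
c=cur(); print(N.inv().apply(c[0]-NP),N.inv().apply(telemetry.get_obs()["wrist_force"]),N.inv().apply(telemetry.get_obs()["torque"]))
E
```

```text
t 23.2 q [-0.19  0.07  2.14  0.01  0.4   0.98] F [3.9 7.6 3.4] T [ 1.16 -0.54  1.19] op 0.402 gf 60.525493025779724
[0.00223611 0.00217349 0.05046995] [3.8457436  8.17809291 1.75764738] [ 1.66741971 -0.31995107  0.4070588 ]
```

Total turn is 148°, more than the 137.5° maximum, and the torque has risen above friction, so the knob is at its stop. Releasing and backing off.

Request:
send_rows(series=[[[0,0,0],[0,0,0],0.1],[[0,0,0],[0,0,0],-0.1],[[0,0,0],[0,0,0],-0.3],[[0,0,0],[0,0,0],-0.3],[[0,0,0],[-20,4,35],-0.3],[[0,0,0],[-50,9,87],-0.3],[[0,0,0],[-75,14,130],-0.3],[[0,0,0],[-100,30,160],-0.3],[[0,0,0],[-100,30,160],-0.3]])

```text
time_s: 24.32
eef_pos: [0.4637, 0.0412, 0.2619]
eef_rot: [0.099, 0.946, 0.189, 0.243]
wrist_force: [-0.2, -0.7, -0.2]
opening: 0.65
grasp_force: 0.0
```

```bash
python3 - <<'E'
from fit import *
from plan import cur,N,NP
c=cur()
C={n:camera(n) for n in("side","top")}
for n in C:
    for t in("valve","knob_top","flask","round_valve","block"):
        r=spotter.landmark_of(t,n); print(n,t,[(np.array(x["xyz"]).round(3),round(x["conf"],2),"nest",(N.inv().apply(np.array(x["xyz"])-NP)*1000).round(1)) for x in r[:1]])
s=C["side"]; G=grad(s)
a=np.linspace(0,6.28,40); K=np.c_[.018*np.cos(a),.018*np.sin(a),0*a+.076]
M=np.vstack([sq(.022,.022,.04),K])
f=lambda p:-samp(s,G,N.apply(M+[p[0],p[1],p[2]])+NP)
p,v=fit(f,[(-.008,.018),(-.008,.008),(-.001,.010)]); print(p,v)
# knob pointer angle in nest frame, now and before turning (g6.png)
old=cv2.imread("pics/g6.png")[:,:,::-1]
for nm,im in(("before",old),("after",s["pixels"])):
    best=[]
    for th in range(0,360,6):
        r=np.linspace(.003,.014,12); P=np.c_[p[0]+r*np.cos(np.radians(th)),p[1]+r*np.sin(np.radians(th)),0*r+.076+p[2]]
        uv=proj(s,N.apply(P)+NP).astype(np.float32)
        best.append((float(cv2.remap(im.astype(np.float32).mean(2),uv[:,:1],uv[:,1:],cv2.INTER_LINEAR).mean()),th))
    print(nm,sorted(best)[::-1][:6])
E
```

```text
t 24.32 q [-0.16 -0.49  2.21 -0.02  0.88  1.03] F [-0.2 -0.7 -0.2] T [ 0.06  0.22 -0.03] op 0.65 gf 0.0
side valve [(array([0.586, 0.005, 0.054]), 0.65, 'nest', array([-3. , -0. , -0.3]))]
side knob_top [(array([0.55 , 0.014, 0.124]), 0.78, 'nest', array([ 0.1,  2.4, 78.2]))]
side flask [(array([ 0.592, -0.25 ,  0.004]), 0.62, 'nest', array([  17.6, -249.9,  -70.7]))]
side round_valve []
side block [(array([0.514, 0.251, 0.003]), 0.72, 'nest', array([-128.7,  228.8,   12.8]))]
top valve [(array([0.589, 0.008, 0.055]), 0.87, 'nest', array([-0.3,  3.1, -1.1]))]
top knob_top [(array([0.552, 0.017, 0.118]), 0.63, 'nest', array([-1.4,  5. , 72.1]))]
top flask [(array([ 0.595, -0.252,  0.008]), 0.62, 'nest', array([  22.2, -252. ,  -68.4]))]
top round_valve [(array([ 0.479, -0.285,  0.009]), 0.67, 'nest', array([ -70.5, -305.3,  -13.6]))]
top block [(array([0.518, 0.253, 0.005]), 0.74, 'nest', array([-124.7,  230.7,   12.6]))]
[0.0012 0.004  0.003 ] -214.5
before [(168.571533203125, 162), (165.9376678466797, 156), (146.5106964111328, 168), (134.85882568359375, 150), (114.75604248046875, 174), (95.68692779541016, 144)]
after [(166.6730194091797, 42), (157.6049041748047, 36), (147.93679809570312, 48), (122.62213134765625, 54), (122.32376861572266, 30), (90.3085708618164, 60)]
```

The pointer has gone clockwise from 159° to 41°, which puts q = 0 at about 180°, consistent with fully shut. Before handing in I'll check that the body hasn't tilted or lifted.

```bash
python3 - <<'E'
from fit import *
from plan import N,NP
s=camera("side"); s0=dict(s); s0["pixels"]=np.ascontiguousarray(cv2.imread("pics/g6.png")[:,:,::-1])
a=np.linspace(0,6.28,40); K=np.c_[.018*np.cos(a),.018*np.sin(a),0*a+.076]
M=np.vstack([sq(.022,.022,.04),K])
for c in(s0,s):
    G=grad(c)
    for z in(0,.003,.006):
        f=lambda p:-samp(c,G,N.apply(Z(p[2]).apply(M)+[p[0],p[1],z])+NP); print(z,fit(f,[(-.008,.018),(-.008,.008),(-7,7)]))
uv=proj(s,N.apply(np.array([[0,0,.04],[-.022,.022,.02],[0,0,.076]]))+NP); print(uv.round(1))
g=[cv2.cvtColor(c["pixels"],cv2.COLOR_RGB2GRAY).astype(np.float32) for c in(s0,s)]
# body-corner and neighbouring jig displacement by template match
for nm,h in(("bodytop+y edge",[0,.022,.04]),("body -x+y corner",[-.022,.022,.04]),("body +x+y corner",[.022,.022,.04]),("knob side",[0,.018,.06])):
    u,v=np.round(proj(s,N.apply([h])+NP)[0]).astype(int)
    t=cv2.resize(g[0][v-5:v+6,u-5:u+6],None,fx=8,fy=8,interpolation=cv2.INTER_CUBIC); w=cv2.resize(g[1][v-10:v+11,u-10:u+11],None,fx=8,fy=8,interpolation=cv2.INTER_CUBIC)
    r=cv2.minMaxLoc(cv2.matchTemplate(w,t,cv2.TM_CCOEFF_NORMED)); print(nm,round(r[1],2),(np.array(r[3])/8-5))
E
```

```text
0 (array([ 0.0009,  0.0015, -0.7122]), np.float64(-215.7))
0.003 (array([ 0.0008,  0.0038, -0.4676]), np.float64(-215.5))
0.006 (array([ 0.0007,  0.0064, -0.0935]), np.float64(-215.2))
0 (array([ 1.1000e-03,  1.1000e-03, -1.4813e+00]), np.float64(-214.5))
0.003 (array([ 1.100e-03,  3.500e-03, -1.272e+00]), np.float64(-214.5))
0.006 (array([ 0.0014,  0.0056, -0.9496]), np.float64(-214.6))
[[264.6 187. ]
 [262.1 203. ]
 [271.6 180. ]]
bodytop+y edge 0.98 [-0.125 -0.375]
body -x+y corner 0.82 [-0.5  -0.25]
body +x+y corner 0.93 [-0.25  -0.875]
knob side 0.99 [-0.125 -0.375]
```

```bash
python3 -c "
from h import *
print(ctrl.hand_in())"
```

```text
the job is handed in; nothing more can be done
None
```

I've handed the job in, with no verdict returned: the block stands upright in the tray, and the valve sits let go in the jig with its knob at the stop; seating and knob angle are inferred from camera fits, turn angle and wrist torque.

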